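# Push the dressing pumps down at closing time

### The job

Close down the dressing station: gently press the pump heads of three dispensers down to the stop, first the yellow one, then the blue one and last the red one, so that no chilli from the red one gets onto the others; each stays down when you let go. Do not press the white one, which is still in use, and do not lift, shove or tip any bottle or disturb the other things on the counter.

Things in the scene. Friction and masses are not known exactly. Their poses are not given: they have to be found in the camera images.
- top_yellow (a point): Centre of the flat top of the yellow rubber pad (34 mm across) that caps the yellow pump head, on the bottle's axis, about 222 mm above the counter when right up; z up. Goes down with the head; the springy pad itself gives 1 mm per 2 N, up to 9 mm (2 mm while the head slides). Press here, not on the yellow spout, which sticks out 55 mm to the bottle's -x, 13 mm below the top.
- head_yellow (a joint): How far the yellow pump head is pushed down, m: 0 right up, 0.018 at the bottom stop (anywhere from 0 to 0.004 at the start). The stop is hard: come down onto it at 30 mm/s or less to stay gentle (well under 30 N). There is no return spring: friction of about 4 N holds the head where it is left.
- bottle_yellow: Loose dispenser bottle of clear glass with the yellow pump head, about 0.5 kg, 70 mm across, 168 mm high to the top of its black collar (40 mm across), standing free on the tray; origin under its centre, z up its axis, its spout towards -x.
- top_blue (a point): Centre of the flat top of the blue rubber pad (34 mm across) that caps the blue pump head, on the bottle's axis, about 222 mm above the counter when right up; z up. Goes down with the head; the springy pad itself gives 1 mm per 2 N, up to 9 mm (2 mm while the head slides). Press here, not on the blue spout, which sticks out 55 mm to the bottle's -x, 13 mm below the top.
- head_blue (a joint): How far the blue pump head is pushed down, m: 0 right up, 0.018 at the bottom stop (anywhere from 0 to 0.004 at the start). The stop is hard: come down onto it at 30 mm/s or less to stay gentle (well under 30 N). There is no return spring: friction of about 4 N holds the head where it is left.
- bottle_blue: Loose dispenser bottle of amber glass with the blue pump head, about 0.5 kg, 70 mm across, 168 mm high to the top of its black collar (40 mm across), standing free on the tray; origin under its centre, z up its axis, its spout towards -x.
- top_red (a point): Centre of the flat top of the red rubber pad (34 mm across) that caps the red pump head, on the bottle's axis, about 222 mm above the counter when right up; z up. Goes down with the head; the springy pad itself gives 1 mm per 2 N, up to 9 mm (2 mm while the head slides). Press here, not on the red spout, which sticks out 55 mm to the bottle's -x, 13 mm below the top.
- head_red (a joint): How far the red pump head is pushed down, m: 0 right up, 0.018 at the bottom stop (anywhere from 0 to 0.004 at the start). The stop is hard: come down onto it at 30 mm/s or less to stay gentle (well under 30 N). There is no return spring: friction of about 4 N holds the head where it is left.
- bottle_red: Loose dispenser bottle of amber glass with the red pump head, about 0.5 kg, 70 mm across, 168 mm high to the top of its black collar (40 mm across), standing free on the tray; origin under its centre, z up its axis, its spout towards -x.
- top_white (a point): Centre of the flat top of the white rubber pad (34 mm across) that caps the white pump head, on the bottle's axis, about 222 mm above the counter when right up; z up. Goes down with the head; the springy pad itself gives 1 mm per 2 N, up to 9 mm (2 mm while the head slides). Press here, not on the white spout, which sticks out 55 mm to the bottle's -x, 13 mm below the top.
- head_white (a joint): How far the white pump head is pushed down, m: 0 right up, 0.018 at the bottom stop (anywhere from 0 to 0.004 at the start). The stop is hard: come down onto it at 30 mm/s or less to stay gentle (well under 30 N). There is no return spring: friction of about 4 N holds the head where it is left.
- bottle_white: Loose dispenser bottle of clear glass with the white pump head, about 0.5 kg, 70 mm across, 168 mm high to the top of its black collar (40 mm across), standing free on the tray; origin under its centre, z up its axis, its spout towards -x.
- tray: Fixed steel drip tray, 130 mm by 470 mm along y and 10 mm thick (thin rim to 18 mm), carrying the four bottles in a row, 110 mm apart along the tray's y, in any order of colours; origin under its centre.
- bowl: Open stainless bowl on the scale, 150 mm across, 55 mm high; origin under its centre. A bystander.
- pot_near: Lidded steel pot, 156 mm across, 132 mm high with its knob, on the warming plate; origin under its centre. A bystander.
- pot_far: Steel pot with a copper lid, 156 mm across, 132 mm high with its knob, on the warming plate; origin under its centre. A bystander.
- spoon: Steel spoon, 190 mm long, lying flat on the counter in front of the tray; origin at mid-length below, its x axis along it. A bystander.
- ramekin: White ceramic ramekin, 76 mm across, 40 mm high, on the counter in front of the tray; origin under its centre. A bystander.
- scale: Fixed weighing scale, 250 mm by 180 mm by 43 mm high, right of the tray, carrying the bowl; origin under its centre.
- warmer: Fixed warming plate, 400 mm by 210 mm by 45 mm high, left of the tray, carrying the two pots; origin under its centre.
Not all that is in view belongs to the job. Leave any green look-alike of the bottle_yellow alone.

How it is judged:
By the outcome, as a careful person would: the job done as asked, in the order asked, and still so for the second after the job is handed in, with the robot touching nothing.
It also fails if it takes over 45 s, if anything falls off the work surface, if the arm or the gripper's body presses on something with over 40 N, if the wrist force passes 120 N, or if a joint passes its speed limit or range.

### The arm

A 7-joint arm with a two-finger parallel gripper is mounted at the origin on the work surface. World frame = base frame: x ahead of the robot, y to its left, z up, the work surface at z = 0. Lengths are in mm, angles in rad, forces in N, time in s.
With the tool pointing down it reaches from about 425 to 950 mm from the base axis. Payload 4.7 kg.
Tool frame: the origin (TCP) lies midway between the tips of the shut fingers; the grasp point (between the pads) lies 19 mm behind it; x points along the fingers, z is the direction in which the jaws open and shut, and the axes are right-handed (so a half turn about x gives the same grasp; the last joint's range is limited). The gripper opens to 85 mm and grips with 20 to 120 N. Pads are 22 mm wide; open, the fingers measure 114 mm over their backs; the gripper's body (76 mm by 85 mm) begins 54 mm behind the grasp point. The pads swing forward as they close: fully open they stand 13 mm farther back than shut.
Start: joints at [1.296, 0.469, -0.049, 1.532, 0.024, 1.141, -0.082], TCP at [164.296, -654.718, 231.335] pointing down, gripper open.
Joint ranges: [-2.59, 2.59], [-0.33, 1.99], [-1.39, 1.29], [0.1, 2.45], [-1.04, 4.18], [0.21, 1.99], [-2.66, 2.66]. Speed limits (rad/s): [2.57, 2.57, 3.14, 3.14, 3.14, 3.14, 3.14].

### API

Orientations are given as a unit quaternion [x, y, z, w].
In Python, from bench import arm, grab_frame, camera_info gives the robot as it stands.
- The arm moves only by the tool arm_command, never from a script. Its argument "plan" is a list of rows, each a list of 7 numbers: the shift along the world's x, y, z in cm, then the turn, a rotation vector about the world's x, y, z in rad, then the opening, from -1 (shut) to 1 (fully open). A call has 1 to 5 rows; each row is the pose to reach, as a shift and turn from the pose commanded when the call began; what a row does not reach only later rows make up. A row lasts 1/8 s, in which the tool goes at most 62.5 mm and 10.7 degrees, less where a joint would pass 70% of its speed; a pose out of reach is approached as far as the arm can. A call with a gripper value outside its range is refused whole. The fingers move at their own pace and stop on an object; "grip_force" is the grip in N (left out, the last holds). Time passes only in rows, so rows that repeat a pose let the fingers close. It gives the time, the measured TCP pose, the force and the opening at its end, in the units of the state.
- arm.state(): the state, without advancing time (a new reading comes with each control period).
- grab_frame(name): name is "scene" or "top"; returns (picture, depth): 480x640x3 uint8, red, green, blue; 480x640 float32, mm along the optical axis (not along the pixel's ray), 0 where there is no reading.
- camera_info(name): a dict with "fx", "fy", "cx", "cy" (pixels), "rvec" (rotation vector, rad) and "tvec" (3), from world to camera coordinates, as OpenCV has them. Camera axes: x right, y down, z forward; pixel columns grow to the right and rows downward; lengths in mm; the calibration is good to about 2 mm. A picture is of the moment at which its call begins. camera_info takes no time and is no camera call.
- arm.close_job(): hands the job in, once; it reports no verdict.
The state is a dict: "t": time; "q": joint angles; "joint_velocities": joint speeds; "effort": joint torques, N m; "ee_pos": TCP position; "ee_rot": TCP orientation; "contact_force": force on the tool from outside, world axes, zero at the start; "wrist_torque": the same for the moment, N m; "finger_gap": finger opening in mm.
Only numpy, scipy, OpenCV 4.12 (cv2) and the standard library are available. Lean on these libraries where they do the work, as an engineer would, in place of code of your own. Each camera call takes 0.05 s, during which the arm holds its last target. There are 200 camera calls.

## Working session

There is one attempt and no reset: what is moved stays moved. The work goes in short steps, Python scripts to look and compute and a tool call to move; the robot and the scene stay as the last step left them, time stands still between calls to the robot, and variables do not carry over. Pictures are saved under pics/ and viewed, about 8 in all and at most 12, crops included, and the job is handed in when it is done.

Besides the shell and the picture viewer there is one more tool, called by a JSON object that holds its "api" and its "payload", one argument or row to a line. arm_command: Moves the arm, as the interface text tells. Its arguments: {"type":"object","properties":{"plan":{"type":"array","items":{"type":"array","items":{"type":"number"}}},"grip_force":{"type":"number"}},"required":["plan"]}

```bash
mkdir -p pics
cat > h.py <<'E'
import numpy as np, cv2
from bench import arm, grab_frame, camera_info
def cam(n):
    c=camera_info(n);R=cv2.Rodrigues(np.array(c["rvec"],float))[0];t=np.array(c["tvec"],float).ravel()
    return c,R,t
def cloud(n,d):
    c,R,t=cam(n);v,u=np.mgrid[0:480,0:640]
    P=np.stack([(u-c["cx"])/c["fx"]*d,(v-c["cy"])/c["fy"]*d,d],-1)
    return (P-t)@R
def ray(n,u,v,z):
    c,R,t=cam(n);C=-R.T@t
    d=R.T@np.array([(u-c["cx"])/c["fx"],(v-c["cy"])/c["fy"],1.])
    return C+d*(z-C[2])/d[2]
E
python3 - <<'E'
from h import *
s=arm.state();print(s)
for n in("scene","top"):
    p,d=grab_frame(n);np.savez(f"{n}0.npz",p=p,d=d);cv2.imwrite(f"pics/{n}0.png",p[...,::-1])
    c,R,t=cam(n);print(n,-R.T@t,R[2])
E
```

```text
{'t': 0.0, 'q': array([ 1.29610263,  0.46946272, -0.04862766,  1.53369435,  0.02409693,
        1.14096496, -0.082297  ]), 'joint_velocities': array([ 0.00024429,  0.00080353, -0.00050809,  0.00044708,  0.00252059,
        0.00080081, -0.00067722]), 'effort': array([-1.63207073e-04, -5.10305214e+01, -4.63722157e-02, -2.37714154e+01,
        1.07892766e-02,  7.33374269e-03,  1.44608873e-05]), 'ee_pos': array([ 164.13610445, -654.14593844,  230.24698048]), 'ee_rot': array([ 0.4353253 ,  0.55808911, -0.43450939,  0.55698296]), 'contact_force': array([0.73690748, 0.07026712, 0.09618914]), 'wrist_torque': array([-0.02613685, -0.01767443,  0.04817919]), 'finger_gap': 85.20207115347729}
scene [1309.10869854 -217.57234787 1445.52757438] [-0.5281687   0.14731367 -0.83626342]
top [ 407.00327439  -13.64724385 1635.66374569] [ 0.06059566 -0.00164855 -0.99816103]
```

View pics/scene0.png

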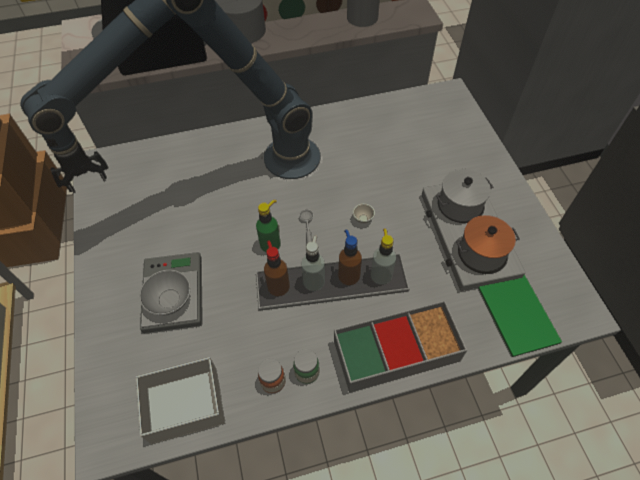

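View pics/top0.png

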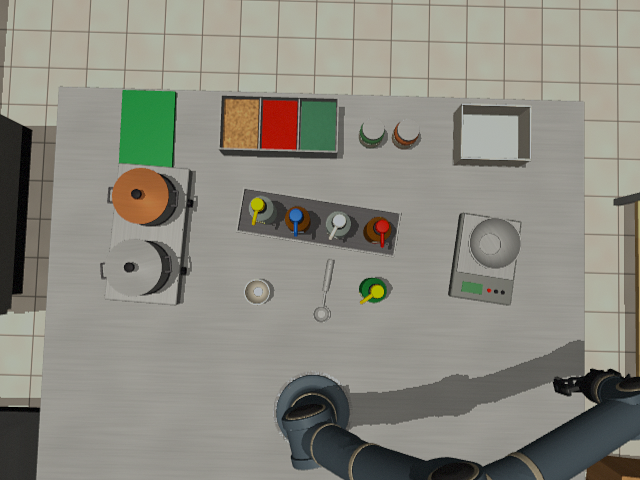

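The top view shows the tray row from left to right: yellow (257,204), blue (296,214), white (338,220), red (382,226). The green look-alike with a yellow head is at (374,291), and the arm is at the lower right.

Run:
```python
from h import *
seeds={"top":dict(yellow=(257,204),blue=(296,214),white=(338,220),red=(382,226)),"scene":dict(yellow=(386,239),blue=(350,241),white=(312,244),red=(272,251))}
for n in seeds:
    D=np.load(n+"0.npz");p,d=D["p"],D["d"];X=cloud(n,d);hsv=cv2.cvtColor(p,cv2.COLOR_RGB2HSV).astype(int)
    vis=[]
    for k,(u,v) in seeds[n].items():
        w=22;sl=np.s_[v-w:v+w,u-w:u+w];H,S,V=[hsv[sl][...,i] for i in range(3)]
        m={"yellow":(abs(H-27)<8)&(S>130)&(V>80),"blue":(abs(H-110)<12)&(S>120)&(V>60),"red":((H<7)|(H>173))&(S>170)&(V>80),"white":(S<40)&(V>150)}[k]
        P=X[sl][m];z=P[:,2];ok=z>190
        zt=np.percentile(z[ok],90);top=ok&(z>zt-6);Q=P[top]
        vv,uu=np.nonzero(m);uu=uu+u-w;vv=vv+v-w
        (cu,cv_),r=cv2.minEnclosingCircle(np.stack([uu[top],vv[top]],1).astype(np.float32))
        print(n,k,m.sum(),ok.sum(),"z pct",np.percentile(z[ok],[5,50,90,98]).round(0),"top mean",Q.mean(0).round(1),"mid",((Q.min(0)+Q.max(0))/2).round(1),"ext",np.ptp(Q,0).round(0),top.sum(),"circ",round(cu,1),round(cv_,1),round(r,1),ray(n,cu,cv_,220).round(1))
        c=p[sl].copy()
        a=cv2.resize(c,(200,200),interpolation=0);mm=np.zeros(m.shape,np.uint8);mm[m]=100;i=np.argwhere(m)[top];mm[i[:,0],i[:,1]]=255
        b=cv2.resize(cv2.cvtColor(mm,cv2.COLOR_GRAY2RGB),(200,200),interpolation=0);vis.append(np.vstack([a,b]))
    cv2.imwrite(f"pics/c_{n}.png",np.hstack(vis)[...,::-1])
a,b=[cv2.imread(f"pics/c_{n}.png") for n in("top","scene")]
cv2.imwrite("pics/crops.png",cv2.resize(np.vstack([a,b]),(600,600)))
```

```text
top yellow 202 199 z pct [203. 220. 225. 228.] top mean [578.7 155.  233.7] mid [501.4  79.2 927.2] ext [ 189.  186. 1417.] 124 circ 257.0 204.0 6.4 [579.9 156.2 220. ]
top blue 187 186 z pct [204. 220. 225. 228.] top mean [552.7  55.  236.4] mid [488.4  29.3 927.4] ext [ 163.   86. 1417.] 103 circ 295.4 214.9 6.4 [554.1  55.7 220. ]
top white 381 167 z pct [204. 219. 224. 227.] top mean [541.  -56.9 250.5] mid [483.3 -43.5 926.6] ext [ 153.   60. 1418.] 97 circ 334.0 212.0 15.7 [564.4 -44.2 220. ]
top red 193 193 z pct [205. 220. 225. 227.] top mean [ 532.  -170.1  223.2] mid [ 531.5 -169.3  224.1] ext [31. 31.  9.] 106 circ 382.3 226.2 6.4 [ 530.9 -170.3  220. ]
scene yellow 140 140 z pct [204. 219. 224. 225.] top mean [582.4 156.9 221.8] mid [581.8 157.  223.2] ext [34. 30. 11.] 79 circ 387.2 239.4 5.4 [581.7 157.7 220. ]
scene blue 118 118 z pct [204. 220. 224. 226.] top mean [557.2  56.1 221.6] mid [556.5  56.6 222.2] ext [33. 31.  9.] 76 circ 351.0 240.3 5.3 [556.7  56.8 220. ]
scene white 80 80 z pct [206. 220. 222. 224.] top mean [556.7 -59.7 239. ] mid [ 919.9 -130.4  831.1] ext [ 778.  174. 1229.] 65 circ 311.5 246.0 4.9 [544.9 -56.9 220. ]
scene red 120 120 z pct [208. 221. 225. 227.] top mean [ 533.9 -168.6  222.5] mid [ 533.8 -169.4  223.9] ext [32. 29. 10.] 77 circ 272.0 251.5 5.3 [ 532.6 -168.9  220. ]
```

View pics/crops.png

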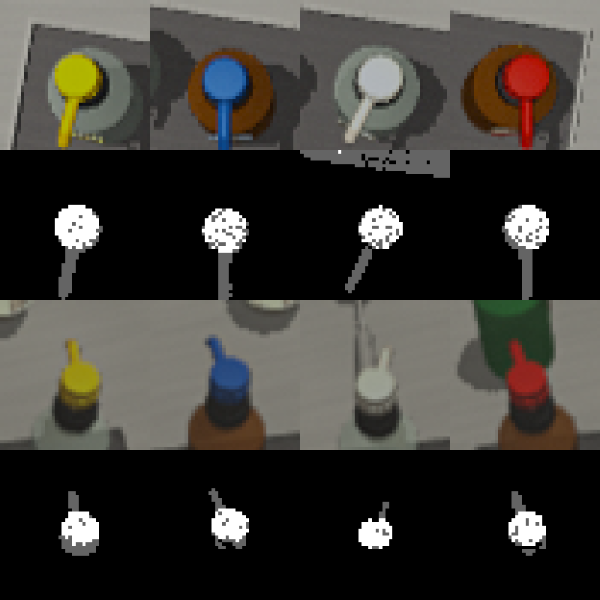

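All four pads are found and the two views agree to about 3 mm: yellow (581,157), blue (555.5,56.5), white (543,-57), red (532,-169.5), with tops near z = 220. I'll shut the gripper, rise, and carry it high over to yellow.

{"api": "arm_command", "payload": {
  "plan": [
    [0,0,5,0,0,0,-1],
    [4,4,9,0,0,0,-1],
    [8,8,10,0,0,0,-1],
    [12,12,10,0,0,0,-1],
    [16,16,10,0,0,0,-1]
  ],
  "grip_force": 30
}}

```text
t: 0.72
ee_pos: [325.5, -493.0, 331.3]
ee_rot: [0.435, 0.558, -0.435, 0.558]
contact_force: [0.3, -0.0, -0.2]
finger_gap: -0.1
```

{"api": "arm_command", "payload": {
  "plan": [
    [4,4,0,0,0,0,-1],
    [8,8,0,0,0,0,-1],
    [12,12,0,0,0,0,-1],
    [16,16,0,0,0,0,-1],
    [20,20,0,0,0,0,-1]
  ]
}}

```text
t: 1.35
ee_pos: [525.1, -293.3, 331.0]
ee_rot: [0.435, 0.558, -0.435, 0.557]
contact_force: [0.2, 0.2, 0.2]
finger_gap: 0.0
```

{"api": "arm_command", "payload": {
  "plan": [
    [1,6,0,0,0,0,-1],
    [2,12,0,0,0,0,-1],
    [3,18,0,0,0,0,-1],
    [4,24,0,0,0,0,-1],
    [5,30,0,0,0,0,-1]
  ]
}}

```text
t: 1.98
ee_pos: [574.1, 7.0, 331.0]
ee_rot: [0.435, 0.557, -0.435, 0.557]
contact_force: [0.5, -1.1, 0.7]
finger_gap: -0.1
```

{"api": "arm_command", "payload": {
  "plan": [
    [0.3,5,0,0,0,0,-1],
    [0.5,10,0,0,0,0,-1],
    [0.7,15.2,0,0,0,0,-1],
    [0.7,15.2,-4,0,0,0,-1],
    [0.7,15.2,-8,0,0,0,-1]
  ]
}}

```text
t: 2.6
ee_pos: [581.1, 158.2, 250.2]
ee_rot: [0.435, 0.558, -0.434, 0.558]
contact_force: [0.1, -0.7, -0.5]
finger_gap: -0.2
```

{"api": "arm_command", "payload": {
  "plan": [
    [0,0,-0.7,0,0,0,-1],
    [0,0,-1.2,0,0,0,-1],
    [0,0,-1.2,0,0,0,-1]
  ]
}}

```text
t: 2.98
ee_pos: [582.0, 157.4, 240.6]
ee_rot: [0.436, 0.557, -0.434, 0.558]
contact_force: [-0.7, 0.1, 0.8]
finger_gap: 0.2
```

Run:
```python
from h import *
s=arm.state();print(s["t"],s["ee_pos"],s["contact_force"],s["joint_velocities"].round(3))
p,d=grab_frame("scene");c=cv2.resize(p[180:290,330:460],None,fx=4,fy=4)
q,d=grab_frame("top");e=cv2.resize(q[150:260,215:300],None,fx=4,fy=4)
cv2.imwrite("pics/y1.png",np.hstack([c,e])[:440,:,::-1])
```

```text
2.975 [582.0034711  157.41566983 240.57745644] [-0.72560396  0.10459408  0.81291392] [ 0.    -0.007 -0.002 -0.007 -0.     0.001  0.   ]
```

View pics/y1.png

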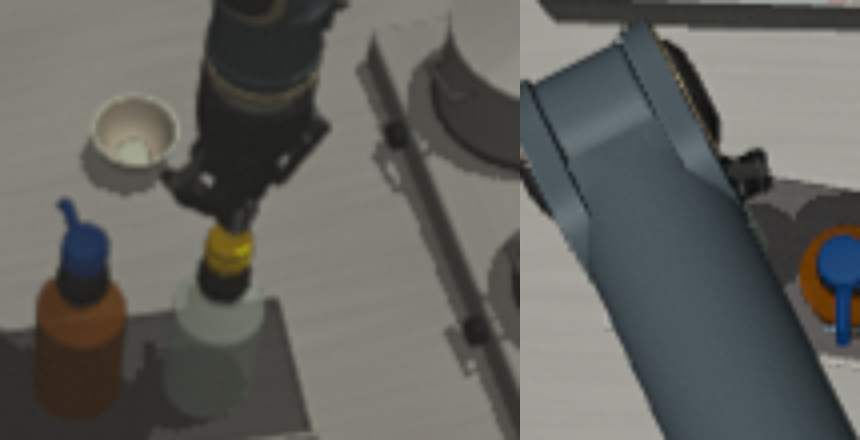

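The shut fingertips are about 20 mm above the yellow pad and centred on it. Blue and the pots are clear. Now I press slowly, watching the force.

{"api": "arm_command", "payload": {
  "plan": [
    [0,0,-0.6,0,0,0,-1],
    [0,0,-1.2,0,0,0,-1],
    [0,0,-1.5,0,0,0,-1],
    [0,0,-1.8,0,0,0,-1],
    [0,0,-2,0,0,0,-1]
  ]
}}

```text
t: 3.7
ee_pos: [581.4, 157.3, 219.5]
ee_rot: [0.435, 0.557, -0.435, 0.558]
contact_force: [-0.6, 0.2, 3.5]
finger_gap: 0.3
```

{"api": "arm_command", "payload": {
  "plan": [
    [0,0,-0.2,0,0,0,-1],
    [0,0,-0.4,0,0,0,-1],
    [0,0,-0.6,0,0,0,-1],
    [0,0,-0.8,0,0,0,-1],
    [0,0,-1,0,0,0,-1]
  ]
}}

```text
t: 4.32
ee_pos: [581.3, 157.4, 209.2]
ee_rot: [0.435, 0.557, -0.435, 0.558]
contact_force: [-1.1, -0.4, 4.4]
finger_gap: -0.1
```

{"api": "arm_command", "payload": {
  "plan": [
    [0,0,-0.2,0,0,0,-1],
    [0,0,-0.4,0,0,0,-1],
    [0,0,-0.6,0,0,0,-1],
    [0,0,-0.8,0,0,0,-1],
    [0,0,-0.8,0,0,0,-1]
  ]
}}

```text
t: 4.95
ee_pos: [581.4, 157.4, 201.5]
ee_rot: [0.435, 0.557, -0.435, 0.558]
contact_force: [-1.2, -1.1, 5.9]
finger_gap: 0.2
```

{"api": "arm_command", "payload": {
  "plan": [
    [0,0,-0.1,0,0,0,-1],
    [0,0,-0.2,0,0,0,-1],
    [0,0,-0.2,0,0,0,-1]
  ]
}}

```text
t: 5.32
ee_pos: [581.6, 157.4, 200.1]
ee_rot: [0.435, 0.557, -0.435, 0.558]
contact_force: [-0.9, -0.1, 8.9]
finger_gap: -0.0
```

{"api": "arm_command", "payload": {
  "plan": [
    [0,0,-0.1,0,0,0,-1],
    [0,0,-0.2,0,0,0,-1],
    [0,0,-0.2,0,0,0,-1]
  ]
}}

```text
t: 5.7
ee_pos: [581.9, 157.6, 198.8]
ee_rot: [0.435, 0.557, -0.434, 0.558]
contact_force: [-2.7, 0.2, 9.9]
finger_gap: 0.0
```

{"api": "arm_command", "payload": {
  "plan": [
    [0,0,0.3,0,0,0,-1],
    [0,0,1,0,0,0,-1],
    [0,0,3,0,0,0,-1],
    [0,0,6,0,0,0,-1],
    [0,0,8,0,0,0,-1]
  ]
}}

```text
t: 6.32
ee_pos: [581.4, 157.4, 278.0]
ee_rot: [0.435, 0.558, -0.435, 0.558]
contact_force: [0.8, 0.6, 0.1]
finger_gap: -0.4
```

{"api": "arm_command", "payload": {
  "plan": [
    [-1.3,-5,0,0,0,0,-1],
    [-2.6,-10,0,0,0,0,-1],
    [-2.6,-10,-2,0,0,0,-1],
    [-2.6,-10,-3.7,0,0,0,-1],
    [-2.6,-10,-3.7,0,0,0,-1]
  ]
}}

```text
t: 6.95
ee_pos: [554.2, 57.9, 238.4]
ee_rot: [0.434, 0.559, -0.435, 0.557]
contact_force: [0.5, 0.2, 0.4]
finger_gap: -0.1
```

Run:
```python
from h import *
s=arm.state();print(s["t"],s["ee_pos"],s["contact_force"])
p,d=grab_frame("scene");X=cloud("scene",d);hsv=cv2.cvtColor(p,cv2.COLOR_RGB2HSV).astype(int)
H,S,V=[hsv[...,i] for i in range(3)]
for nm,m in dict(yellow=(abs(H-27)<8)&(S>130)&(V>60),blue=(abs(H-110)<12)&(S>120)&(V>50)).items():
    m=m&(X[...,2]>180)&(X[...,2]<240)&(X[...,0]>520)&(X[...,0]<620);z=X[...,2][m];t=m&(X[...,2]>np.percentile(z,90)-6)
    print(nm,m.sum(),np.percentile(z,[5,50,90,98]).round(),X[t].mean(0).round(1))
c,R,t=cam("scene");w=R@s["ee_pos"]+t;print("tcp px",c["fx"]*w[0]/w[2]+c["cx"],c["fy"]*w[1]/w[2]+c["cy"])
cv2.imwrite("pics/b1.png",cv2.resize(p[180:300,280:440],None,fx=5,fy=5)[...,::-1])
```

```text
6.95 [554.21801125  57.85302438 238.44258251] [0.49899133 0.1842835  0.38955198]
yellow 142 [185. 201. 206. 209.] [582.8 156.3 204. ]
blue 87 [204. 220. 224. 226.] [561.1  54.6 221.8]
tcp px 351.31496713571636 235.98290629207332
```

View pics/b1.png

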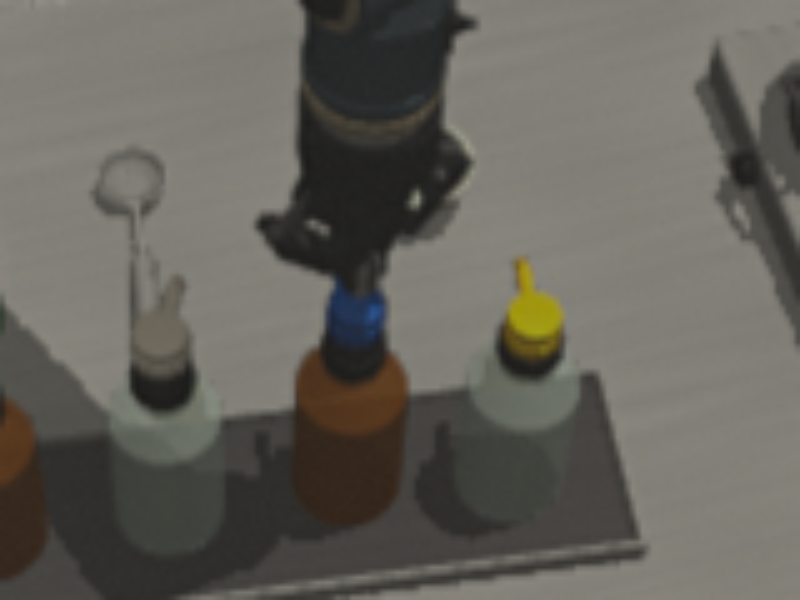

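Yellow's pad top is now at z = 204, so it is fully down, and the bottle has not moved. The tip is right above the blue pad, so I press blue next.

{"api": "arm_command", "payload": {
  "plan": [
    [0.1,-0.1,-0.6,0,0,0,-1],
    [0.1,-0.1,-1.2,0,0,0,-1],
    [0.1,-0.1,-1.5,0,0,0,-1],
    [0.1,-0.1,-1.8,0,0,0,-1],
    [0.1,-0.1,-2,0,0,0,-1]
  ]
}}

```text
t: 7.62
ee_pos: [556.3, 56.3, 220.4]
ee_rot: [0.435, 0.557, -0.435, 0.558]
contact_force: [-1.4, 0.2, 2.4]
finger_gap: 0.0
```

{"api": "arm_command", "payload": {
  "plan": [
    [0,0,-0.2,0,0,0,-1],
    [0,0,-0.4,0,0,0,-1],
    [0,0,-0.6,0,0,0,-1],
    [0,0,-0.8,0,0,0,-1],
    [0,0,-1,0,0,0,-1]
  ]
}}

```text
t: 8.25
ee_pos: [556.4, 56.3, 210.3]
ee_rot: [0.435, 0.557, -0.435, 0.558]
contact_force: [0.0, 0.2, 3.5]
finger_gap: 0.1
```

{"api": "arm_command", "payload": {
  "plan": [
    [0,0,-0.2,0,0,0,-1],
    [0,0,-0.4,0,0,0,-1],
    [0,0,-0.6,0,0,0,-1],
    [0,0,-0.8,0,0,0,-1],
    [0,0,-0.8,0,0,0,-1]
  ]
}}

```text
t: 8.88
ee_pos: [556.3, 56.3, 202.2]
ee_rot: [0.435, 0.558, -0.435, 0.558]
contact_force: [-0.5, -0.0, 3.8]
finger_gap: -0.0
```

{"api": "arm_command", "payload": {
  "plan": [
    [0,0,-0.1,0,0,0,-1],
    [0,0,-0.2,0,0,0,-1],
    [0,0,-0.2,0,0,0,-1]
  ]
}}

```text
t: 9.25
ee_pos: [556.5, 56.3, 200.8]
ee_rot: [0.435, 0.557, -0.435, 0.558]
contact_force: [-1.2, -0.4, 6.5]
finger_gap: -0.2
```

{"api": "arm_command", "payload": {
  "plan": [
    [0,0,-0.1,0,0,0,-1],
    [0,0,-0.2,0,0,0,-1],
    [0,0,-0.3,0,0,0,-1],
    [0,0,-0.3,0,0,0,-1]
  ]
}}

```text
t: 9.75
ee_pos: [556.9, 56.4, 198.7]
ee_rot: [0.435, 0.557, -0.435, 0.558]
contact_force: [-2.8, -1.5, 10.8]
finger_gap: 0.1
```

{"api": "arm_command", "payload": {
  "plan": [
    [0,0,0.3,0,0,0,-1],
    [0,0,1,0,0,0,-1],
    [0,0,3,0,0,0,-1],
    [0,0,6,0,0,0,-1],
    [0,0,9,0,0,0,-1]
  ]
}}

```text
t: 10.38
ee_pos: [555.8, 56.0, 287.4]
ee_rot: [0.435, 0.558, -0.435, 0.557]
contact_force: [0.3, -0.3, -0.3]
finger_gap: 0.1
```

{"api": "arm_command", "payload": {
  "plan": [
    [-0.6,-5.5,0,0,0,0,-1],
    [-1.2,-11,0,0,0,0,-1],
    [-1.8,-17,0,0,0,0,-1],
    [-2.4,-22.6,0,0,0,0,-1],
    [-2.4,-22.6,-3,0,0,0,-1]
  ]
}}

```text
t: 11.0
ee_pos: [532.1, -176.6, 258.1]
ee_rot: [0.437, 0.554, -0.438, 0.557]
contact_force: [0.3, 0.8, -1.2]
finger_gap: -0.3
```

{"api": "arm_command", "payload": {
  "plan": [
    [0,0,-1.2,0,0,0,-1],
    [0,0,-1.7,0,0,0,-1],
    [0,0,-1.7,0,0,0,-1]
  ]
}}

```text
t: 11.38
ee_pos: [532.7, -168.7, 240.5]
ee_rot: [0.434, 0.558, -0.434, 0.558]
contact_force: [-0.7, 0.2, 0.1]
finger_gap: -0.0
```

Run:
```python
from h import *
s=arm.state();print(s["t"],s["ee_pos"],s["contact_force"])
p,d=grab_frame("scene");X=cloud("scene",d);hsv=cv2.cvtColor(p,cv2.COLOR_RGB2HSV).astype(int)
H,S,V=[hsv[...,i] for i in range(3)]
for nm,m in dict(yellow=(abs(H-27)<8)&(S>130)&(V>60),blue=(abs(H-110)<12)&(S>120)&(V>50),red=((H<5)|(H>173))&(S>170)&(V>60)).items():
    m=m&(X[...,2]>180)&(X[...,2]<240)&(X[...,0]>500)&(X[...,0]<620);z=X[...,2][m];t=m&(X[...,2]>np.percentile(z,90)-6)
    print(nm,m.sum(),np.percentile(z,[5,50,90,98]).round(),X[t].mean(0).round(1))
cv2.imwrite("pics/r1.png",cv2.resize(p[180:300,230:420],None,fx=4,fy=4)[...,::-1])
```

```text
11.375 [ 532.6694888  -168.73685206  240.52700268] [-0.67606706  0.22897129  0.07519826]
yellow 142 [186. 201. 206. 208.] [582.6 156.5 204.1]
blue 119 [187. 202. 207. 209.] [557.1  56.  204.9]
red 68 [206. 220. 224. 226.] [ 538.9 -169.6  222.2]
```

View pics/r1.png

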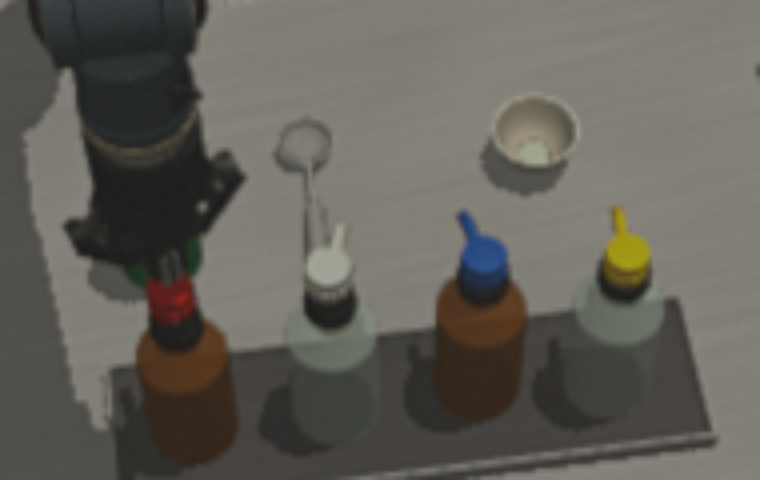

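Blue is down at about 205 and has not moved. White is untouched. The tip is centred above the red pad, and the green look-alike behind it is clear. I press red.

{"api": "arm_command", "payload": {
  "plan": [
    [0,0,-0.6,0,0,0,-1],
    [0,0,-1.2,0,0,0,-1],
    [0,0,-1.5,0,0,0,-1],
    [0,0,-1.8,0,0,0,-1],
    [0,0,-2,0,0,0,-1]
  ]
}}

```text
t: 12.05
ee_pos: [532.4, -169.8, 220.4]
ee_rot: [0.435, 0.557, -0.435, 0.558]
contact_force: [-1.0, 0.2, 2.9]
finger_gap: -0.1
```

{"api": "arm_command", "payload": {
  "plan": [
    [0,0,-0.2,0,0,0,-1],
    [0,0,-0.4,0,0,0,-1],
    [0,0,-0.6,0,0,0,-1],
    [0,0,-0.8,0,0,0,-1],
    [0,0,-1,0,0,0,-1]
  ]
}}

```text
t: 12.68
ee_pos: [532.4, -169.7, 210.3]
ee_rot: [0.435, 0.557, -0.435, 0.558]
contact_force: [-0.2, 0.1, 4.2]
finger_gap: -0.1
```

{"api": "arm_command", "payload": {
  "plan": [
    [0,0,-0.2,0,0,0,-1],
    [0,0,-0.4,0,0,0,-1],
    [0,0,-0.6,0,0,0,-1],
    [0,0,-0.8,0,0,0,-1],
    [0,0,-0.8,0,0,0,-1]
  ]
}}

```text
t: 13.3
ee_pos: [532.3, -169.7, 202.2]
ee_rot: [0.435, 0.558, -0.435, 0.558]
contact_force: [-0.3, -0.5, 3.6]
finger_gap: -0.3
```

{"api": "arm_command", "payload": {
  "plan": [
    [0,0,-0.1,0,0,0,-1],
    [0,0,-0.2,0,0,0,-1],
    [0,0,-0.2,0,0,0,-1]
  ]
}}

```text
t: 13.68
ee_pos: [532.5, -169.8, 200.8]
ee_rot: [0.435, 0.557, -0.435, 0.558]
contact_force: [-1.2, -0.6, 5.9]
finger_gap: -0.3
```

{"api": "arm_command", "payload": {
  "plan": [
    [0,0,-0.1,0,0,0,-1],
    [0,0,-0.2,0,0,0,-1],
    [0,0,-0.3,0,0,0,-1],
    [0,0,-0.3,0,0,0,-1]
  ]
}}

```text
t: 14.18
ee_pos: [532.9, -169.9, 198.7]
ee_rot: [0.435, 0.557, -0.435, 0.558]
contact_force: [-2.8, 1.7, 11.3]
finger_gap: -0.1
```

{"api": "arm_command", "payload": {
  "plan": [
    [0,0,0.3,0,0,0,-1],
    [0,0,1,0,0,0,-1],
    [0,0,3,0,0,0,-1],
    [0,0,7,0,0,0,-1],
    [0,0,12,0,0,0,-1]
  ]
}}

```text
t: 14.8
ee_pos: [531.4, -169.6, 316.9]
ee_rot: [0.435, 0.559, -0.435, 0.556]
contact_force: [1.4, -1.5, 0.1]
finger_gap: 0.1
```

{"api": "arm_command", "payload": {
  "plan": [
    [-2,-5,0,0,0,0,-1],
    [-5,-10,0,0,0,0,-1],
    [-8,-15,0,0,0,0,-1],
    [-12,-20,0,0,0,0,-1],
    [-16,-25,0,0,0,0,-1]
  ]
}}

```text
t: 15.42
ee_pos: [372.7, -418.5, 316.7]
ee_rot: [0.435, 0.558, -0.435, 0.557]
contact_force: [0.6, -0.3, 0.5]
finger_gap: -0.1
```

{"api": "arm_command", "payload": {
  "plan": [
    [-4,-4,0,0,0,0,-1],
    [-8,-8,0,0,0,0,-1],
    [-12,-12,0,0,0,0,-1],
    [-12,-12,0,0,0,0,-1]
  ]
}}

```text
t: 15.92
ee_pos: [248.5, -540.6, 316.1]
ee_rot: [0.437, 0.556, -0.438, 0.554]
contact_force: [0.1, -0.6, 0.4]
finger_gap: 0.2
```

Run:
```python
from h import *
s=arm.state();print(s["t"],s["ee_pos"],s["contact_force"])
ims=[]
for n in("scene","top"):
    p,d=grab_frame(n);X=cloud(n,d);hsv=cv2.cvtColor(p,cv2.COLOR_RGB2HSV).astype(int);H,S,V=[hsv[...,i] for i in range(3)]
    for nm,m in dict(yellow=(abs(H-27)<8)&(S>130)&(V>60),blue=(abs(H-110)<12)&(S>120)&(V>50),red=((H<5)|(H>173))&(S>170)&(V>60),white=(S<45)&(V>120)).items():
        m=m&(X[...,2]>180)&(X[...,2]<240)&(X[...,0]>500)&(X[...,0]<620)&(abs(X[...,1])<200);z=X[...,2][m];t=m&(X[...,2]>np.percentile(z,90)-6)
        print(n,nm,m.sum(),np.percentile(z,[50,90,98]).round(),X[t].mean(0).round(1))
    ims.append(p)
    q=np.load(n+"0.npz")["p"].astype(int);df=(abs(p.astype(int)-q).max(-1)>40).astype(np.uint8)
    nn,_,st,_=cv2.connectedComponentsWithStats(df);print([tuple(x) for x in st[1:] if x[4]>15])
cv2.imwrite("pics/end.png",np.hstack([ims[0][150:350,60:540],ims[1][150:350,80:400]])[...,::-1])
```

```text
15.925 [ 248.52441082 -540.58124323  316.11609781] [ 0.14349744 -0.61324245  0.37552983]
scene yellow 144 [202. 206. 210.] [582.9 156.6 204.6]
scene blue 118 [202. 207. 208.] [556.4  56.  204.7]
scene red 100 [203. 206. 208.] [ 533.6 -169.   203.8]
scene white 108 [218. 223. 225.] [544.4 -56.4 220.3]
[(np.int32(123), np.int32(0), np.int32(25), np.int32(23), np.int32(227)), (np.int32(175), np.int32(0), np.int32(11), np.int32(10), np.int32(57)), (np.int32(197), np.int32(0), np.int32(45), np.int32(68), np.int32(1079)), (np.int32(215), np.int32(0), np.int32(39), np.int32(14), np.int32(391)), (np.int32(104), np.int32(13), np.int32(24), np.int32(27), np.int32(238)), (np.int32(252), np.int32(33), np.int32(18), np.int32(27), np.int32(264)), (np.int32(84), np.int32(40), np.int32(12), np.int32(9), np.int32(52)), (np.int32(100), np.int32(68), np.int32(25), np.int32(17), np.int32(184)), (np.int32(20), np.int32(71), np.int32(113), np.int32(122), np.int32(4410)), (np.int32(281), np.int32(83), np.int32(11), np.int32(17), np.int32(39)), (np.int32(70), np.int32(93), np.int32(19), np.int32(18), np.int
[... 1427 characters left out ...]
), np.int32(14), np.int32(24)), (np.int32(376), np.int32(231), np.int32(8), np.int32(17), np.int32(42)), (np.int32(374), np.int32(308), np.int32(266), np.int32(172), np.int32(21756)), (np.int32(346), np.int32(385), np.int32(4), np.int32(8), np.int32(24)), (np.int32(304), np.int32(405), np.int32(17), np.int32(13), np.int32(41)), (np.int32(286), np.int32(417), np.int32(12), np.int32(6), np.int32(30)), (np.int32(385), np.int32(416), np.int32(27), np.int32(8), np.int32(90)), (np.int32(290), np.int32(422), np.int32(60), np.int32(58), np.int32(625)), (np.int32(342), np.int32(430), np.int32(102), np.int32(50), np.int32(1238)), (np.int32(377), np.int32(472), np.int32(22), np.int32(8), np.int32(68))]
```

View pics/end.png

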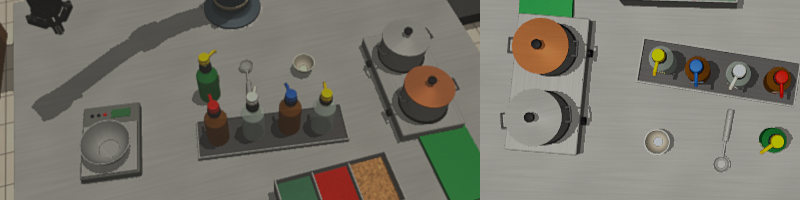

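The yellow, blue and red pads are all at about 204–205. White is still up and every other item is where it was. The arm is well clear, so I hand in.

```bash
python3 -c "
from h import *
print(arm.close_job())"
```

```text
the job is handed in; nothing more can be done
None
```

I pressed the yellow, blue and red pump heads down to the stop, in that order, with the gripper shut. I then moved the arm away over the right side and handed the job in at about 16 s, inside the 45 s limit.

- **Forces:** the highest force reading was about 11 N. It stayed near 4 N while each head slid, then rose once the head reached the stop.
- **Heads:** before pressing, the three pads were at about z = 222 mm. Afterwards the two cameras put them at 204–206 mm, which matches the full 18 mm travel. I saw no sign of a head coming back up.
- **White dispenser:** its pad still reads about 220–222 mm, so it was not pressed.
- **Bottles and bystanders:** the three pressed bottles are where they were, to within 1–3 mm of measurement scatter. In the final pictures the tray, bowl, pots, spoon, ramekin and the green look-alike look undisturbed.

No check failed. The two cameras differ by about 3 mm in x, roughly what their stated calibration allows.

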